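# Find the gel cassette of the middle thickness and clamp it in the holder

### The job

The three gel cassettes in the rack look alike but differ in thickness: feel each by pinching it where it stands, and take out the one of the middle thickness (13 mm). Slide it gently down along the holder's fence, pushing the sprung jaw aside, until it stands fully home on the holder's floor, then let go. Never force it, never put a wrong cassette in the holder, leave the other two standing in the rack and do not disturb the things around.

Things in the scene. Friction and masses are not known exactly. Their poses are not given: they have to be found in the camera images.
- plate_a_mid (a point): centre of one of three upright grey plastic gel cassettes, each 80 mm wide (its x), 100 mm tall (its z, up) and 10, 13 or 16 mm thick (its y), about 0.12 kg. Which of the three has which thickness is not told and must be felt. Its top edge is 50 mm above this point
- plate_b_mid (a point): centre of another of the three cassettes, same description, different thickness
- plate_c_mid (a point): centre of another of the three cassettes, same description, different thickness
- rack: fixed drying rack, 110 x 220 mm, origin at the centre of its underside. Three slots 80 mm apart along its y (-80, 0, +80 mm), a cassette upright in each in any order, lengthwise along the rack's x, on the floor 12 mm above the origin. Slot posts 30 mm tall (top 42 mm above the origin); slots 18 mm wide, so the cassettes stand loose
- holder: fixed base plate of the holder, 150 x 160 x 10 mm, origin at the centre of its underside, z up. On it an aluminium clamp head takes one cassette lengthwise along the holder's x, centred on x = 0. The head is locked anywhere within 14 mm either way along the holder's y and its place is not reported, so it must be felt. More than 30 N on any part of the holder is too much
- slot_floor (a point): point of the holder on its z axis, at the height of the slot's floor (18 mm above the base's underside); axes as the holder's. The head's upright fence, 96 mm long, 12 mm thick, 48 mm tall above this height, has its face towards the holder's -y, at y between -14 and +14 mm of this point. End cheeks, 22 mm tall, leave 7 mm beyond each end of a cassette
- jaw (a joint): black sprung jaw, 70 mm long, on the fence's -y side: m pushed back, 0 (9 mm from the fence) to 0.007; 0.004 with a 13 mm cassette in; never force it to its end stop. Bevelled on top: from 9 mm off the fence at 20 mm above the slot floor to 17 mm off at 36 mm, so a cassette must go down within 2 mm of the fence. Spring 1 N at rest, 5 N fully back; 4 to 12 N to push down
- glove_box: loose blue carton of gloves, 120 x 230 x 70 mm, origin at the centre of its underside; leave alone
- tube_rack: loose white tube rack with capped tubes, 60 x 120 x 94 mm, origin at the centre of its underside; leave alone
- sharps_bin: loose red bin with a clear lid, 135 x 155 x 182 mm, origin at the centre of its underside; leave alone
Mind the look-alikes: they are no part of the job. Leave any blue look-alike of the part that bears plate_c_mid alone.

How it is judged (in metres and radians):
On the way, in this order (a step that is already met when the one before it is completed fails the run):
1. a cassette is lifted clear of the rack (z of any of plate_a_mid, plate_b_mid, plate_c_mid in the frame of rack above 0.105 m), for 0.1 s.
2. it stands on the holder's floor, between fence and jaw, the jaw pushed back as only the 13 mm cassette does (((z of plate_a_mid in the frame of holder below 0.07 m and horizontal distance between plate_a_mid and holder below 0.024 m) or (z of plate_b_mid in the frame of holder below 0.07 m and horizontal distance between plate_b_mid and holder below 0.024 m) or (z of plate_c_mid in the frame of holder below 0.07 m and horizontal distance between plate_c_mid and holder below 0.024 m)) and value of joint jaw between 0.0028 and 0.0055 m), for 0.2 s.
At the end, for the whole second after the job is handed in: One cassette stands on the holder's floor within 2 mm, upright and in line within 0.06 rad, between fence and jaw, at rest and released; the jaw is pushed back 2.8 to 5.5 mm, as only the 13 mm cassette does; the other two cassettes are within 25 mm of where they stood in the rack (((z of plate_a_mid in the frame of holder between 0.066 and 0.07 m and horizontal distance between plate_a_mid and holder below 0.024 m and angle between plate_a_mid's own z axis and vertical below 0.06 rad and angle between the x axis of plate_a_mid and the x axis of holder, either way round below 0.06 rad and linear speed of plate_a below 0.01 m/s and distance of each of plate_b_mid, plate_c_mid from where it was at the start of the episode below 0.025 m) or (z of plate_b_mid in the frame of holder between 0.066 and 0.07 m and horizontal distance between plate_b_mid and holder below 0.024 m and angle between plate_b_mid's own z axis and vertical below 0.06 rad and angle between the x axis of plate_b_mid and the x axis of holder, either way round below 0.06 rad and linear speed of plate_b below 0.01 m/s and distance of each of plate_a_mid, plate_c_mid from where it was at the start of the episode below 0.025 m) or (z of plate_c_mid in the frame of holder between 0.066 and 0.07 m and horizontal distance between plate_c_mid and holder below 0.024 m and angle between plate_c_mid's own z axis and vertical below 0.06 rad and angle between the x axis of plate_c_mid and the x axis of holder, either way round below 0.06 rad and linear speed of plate_c below 0.01 m/s and distance of each of plate_a_mid, plate_b_mid from where it was at the start of the episode below 0.025 m)) and value of joint jaw between 0.0028 and 0.0055 m); the robot touches nothing.
It fails at once if a cassette too thin for the jaw is stood in the holder (((z of plate_a_mid in the frame of holder below 0.07 m and horizontal distance between plate_a_mid and holder below 0.024 m) or (z of plate_b_mid in the frame of holder below 0.07 m and horizontal distance between plate_b_mid and holder below 0.024 m) or (z of plate_c_mid in the frame of holder below 0.07 m and horizontal distance between plate_c_mid and holder below 0.024 m)) and value of joint jaw below 0.002 m).
It fails at once if the jaw is forced back to its end stop, as a cassette too thick does (value of joint jaw above 0.0065 m).
It fails at once if the holder is loaded with more than 30 N (contact force between holder and anything else above 30 N).
It fails at once if the glove box, tube rack or sharps bin is moved by more than 20 mm (distance of any of glove_box, tube_rack, sharps_bin from where it was at the start of the episode above 0.02 m).
It also fails if it takes over 56 s, if anything falls off the work surface, if the arm or the gripper's body presses on something with over 40 N, if the wrist force passes 120 N, or if a joint passes its speed limit or range.

### The arm

A 6-joint arm with a two-finger parallel gripper is mounted at the origin on the work surface. World frame = base frame: x ahead of the robot, y to its left, z up, the work surface at z = 0. Lengths are in m, angles in degrees, forces in N, time in s.
With the tool pointing down it reaches from about 0.25 to 0.725 m from the base axis. Payload 9.7 kg.
Tool frame: the origin (TCP) lies on the centre line of the jaws, within the pads' length; the fingertips stand 17 mm ahead of it and the grasp point (between the pads) lies 2 mm behind it (bot.tip_extent is the distance from the TCP to the fingertips, in m); z points along the fingers, y is the line along which they close (so a half turn about z gives the same grasp; the last joint's range is limited). The gripper opens to 85 mm and grips with 20 to 120 N. Pads are 22 mm wide; open, the fingers measure 114 mm over their backs; the gripper's body (76 mm by 85 mm) begins 54 mm behind the grasp point. The pads swing forward as they close: fully open they stand 13 mm farther back than shut.
Start: joints at [-74.886, 4.979, 10.078, 95.1, 0, 90], TCP at [0.143, -0.531, 0.248] pointing down, gripper open.
Joint ranges: [-179.16, 179.16], [-48.56, 103.87], [-65.8, 70.77], [-126.05, 130.52], [-82.76, 87.17], [-180, 180]. Speed limits (degrees/s): [127.2, 127.2, 147.25, 180, 180, 180].

### API

Orientations are given as [roll, pitch, yaw] about the fixed x, y, z axes, in that order (R = Rz(yaw) Ry(pitch) Rx(roll)).
In Python, from workcell import bot gives the robot as it stands.
- The arm moves only by the tool carry_out, never from a script. Its argument "moves" is text: rows parted by semicolons, each of 7 numbers parted by spaces: the shift along the tool's x, y, z in mm, then the turn, a rotation vector about the tool's x, y, z in degrees, then the finger opening in mm, from 0 to 85.4. A call has 1 to 20 rows; each row is the pose to reach, as a shift and turn from the pose commanded when the call began, along the tool's axes at that moment; what a row does not reach only later rows make up. A row lasts 1/10 s, in which the tool goes at most 50 mm and 8.59 degrees, less where a joint would pass 70% of its speed; a pose out of reach is approached as far as the arm can. A call with a gripper value outside its range is refused whole. The fingers move at their own pace and stop on an object; "force" is the grip in N (left out, the last holds). Time passes only in rows, so rows that repeat a pose let the fingers close. It gives the time, the measured TCP pose, the force, the opening and the grip force at its end, in the units of the state.
- bot.get_obs(): the state, without advancing time (a new reading comes with each control period).
- bot.camera(name): name is "scene" or "top"; returns a dict with "img" (400x640x3 uint8, red, green, blue), "mtx" (3x3 intrinsics, pixels), "k1" (the pictures are not rectified: a ray, as slopes to the right and down, at radius r is drawn at 1 + k1 r^2 times it, then the intrinsics apply), "position" and "orientation" of the camera in the world. Camera axes: x right, y up, looking along -z (the intrinsics and any distortion apply to the point x, -y, -z); pixel columns grow to the right and rows downward; lengths in m; the calibration is good to about 2 mm. A picture is of the moment at which its call begins. There is no depth.
- bot.job_done(): hands the job in; it is judged then, once.
The state is a dict: "time": time; "q": joint angles; "qd": joint speeds; "joint_efforts": joint torques, N m; "ee_pos": TCP position; "tcp_rot": TCP orientation; "wrist_force": force on the tool from outside, world axes, zero at the start; "torque": the same for the moment, N m; "opening": finger opening in m; "grasp_force": force on a finger pad.
Only numpy, scipy, OpenCV 4.12 (cv2) and the standard library are available. Lean on these libraries where they do the work, as an engineer would, in place of code of your own. Each camera call takes 0.05 s, during which the arm holds its last target. There are 200 camera calls.

## Working session

There is one attempt and no reset: what is moved stays moved. The work goes in short steps, Python scripts to look and compute and a tool call to move; the robot and the scene stay as the last step left them, time stands still between calls to the robot, and variables do not carry over. Pictures are saved under pics/ and viewed, at most 10 in all, crops included, and the job is handed in when it is done.

Besides the shell and the picture viewer there is one more tool, called after "Call:" as name(argument=value, ...), one argument or row to a line, values as JSON. carry_out: Moves the arm, as the interface text tells. Its arguments: {"type":"object","properties":{"moves":{"type":"string"},"force":{"type":"number"}},"required":["moves"]}

```bash
mkdir -p pics; ls; python3 - <<'E'
from workcell import bot
import cv2
print(bot.get_obs())
for n in("scene","top"):
    c=bot.camera(n);cv2.imwrite(f"pics/{n}0.png",c["img"][:,:,::-1])
    print(n,c["mtx"].tolist(),c["k1"],c["position"],c["orientation"])
E
```

```text
pics
{'time': 0.0, 'q': array([-7.48844951e+01,  5.01015930e+00,  1.00334528e+01,  9.50981816e+01,
       -4.54010223e-04,  9.00007141e+01]), 'qd': array([ 0.02697328, -0.11138268,  0.0428024 ,  0.08074343,  0.00194498,
       -0.05667834]), 'joint_efforts': array([ 1.48746716e-03, -5.20401835e+01,  4.64788413e+01,  1.71105325e-02,
        2.27067871e-04,  4.96515895e-06]), 'ee_pos': array([ 0.14336589, -0.53077465,  0.2475831 ]), 'tcp_rot': array([-1.79925112e+02,  4.54943140e-04,  1.51147914e+01]), 'wrist_force': array([-0.39665876, -0.789325  , -0.65281325]), 'torque': array([-0.03445372,  0.02401445,  0.00802673]), 'grasp_force': 0.0, 'opening': 0.08547716978216803}
scene [[419.2103733436421, 0.0, 317.749280225649], [0.0, 419.2103733436421, 195.49773750029283], [0.0, 0.0, 1.0]] -0.04500241207191431 [1.12195526 0.39087775 0.97772319] [ 35.91090055   0.36782107 120.90801787]
top [[390.1447915602821, 0.0, 322.4722935769], [0.0, 390.1447915602821, 203.4898542836711], [0.0, 0.0, 1.0]] -0.00827034562832858 [0.31129914 0.01702711 1.19781713] [ 11.66837633  -0.1627995  -87.58832468]
```

View pics/scene0.png

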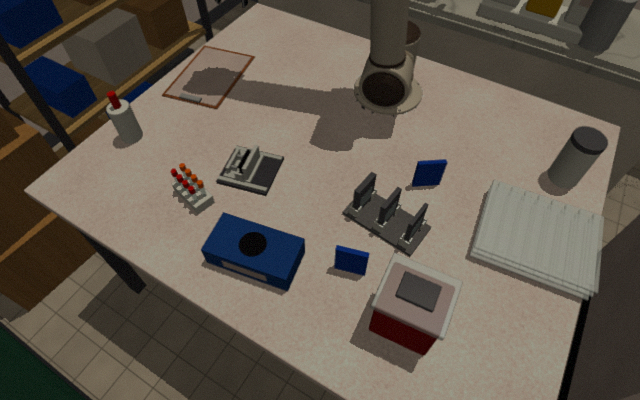

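View pics/top0.png

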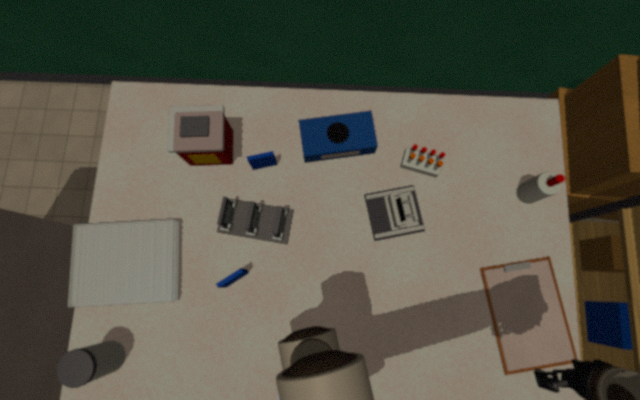

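The scene view shows the rack with three grey cassettes at about (390,215) and the holder at (250,168). In the top view they're at (255,220) and (395,212). The arm is out of the way. I'll enlarge both areas.

```bash
cat > h.py <<'E'
import numpy as np, cv2
from scipy.spatial.transform import Rotation as R
from workcell import bot
def cam(n):
    return bot.camera(n)
def ray(c,u,v):
    K=c["mtx"]; d=cv2.undistortPoints(np.array([[[u,v]]],float),K,np.array([c["k1"],0,0,0.]))[0,0]
    return np.array(c["position"]),R.from_euler("xyz",c["orientation"],degrees=True).as_matrix()@np.array([d[0],-d[1],-1])
def onz(c,u,v,z):
    p,d=ray(c,u,v); return p+d*(z-p[2])/d[2]
def proj(c,P):
    q=R.from_euler("xyz",c["orientation"],degrees=True).as_matrix().T@(np.array(P,float)-c["position"])
    x=np.array([q[0],-q[1]])/-q[2]; x=x*(1+c["k1"]*(x@x)); K=c["mtx"]
    return np.array([K[0,0]*x[0]+K[0,2],K[1,1]*x[1]+K[1,2]])
E
python3 - <<'E'
import cv2,numpy as np
t=cv2.imread("pics/top0.png");s=cv2.imread("pics/scene0.png")
def cr(i,x,y,w,h,k):
    return cv2.convertScaleAbs(cv2.resize(i[y:y+h,x:x+w],None,fx=k,fy=k,interpolation=cv2.INTER_CUBIC),alpha=1.6)
a=np.hstack([cr(t,210,185,90,65,4.4444),cr(t,355,175,90,65,4.4444)])
b=np.hstack([cr(s,340,165,100,90,4),cr(s,205,130,100,90,4)])
m=np.vstack([cv2.resize(a,(800,240)) if 0 else a[:240+49],b[:311]])
cv2.imwrite("pics/c0.png",m[:600,:800]);print(m.shape)
E
```

```text
(600, 800, 3)
```

View pics/c0.png

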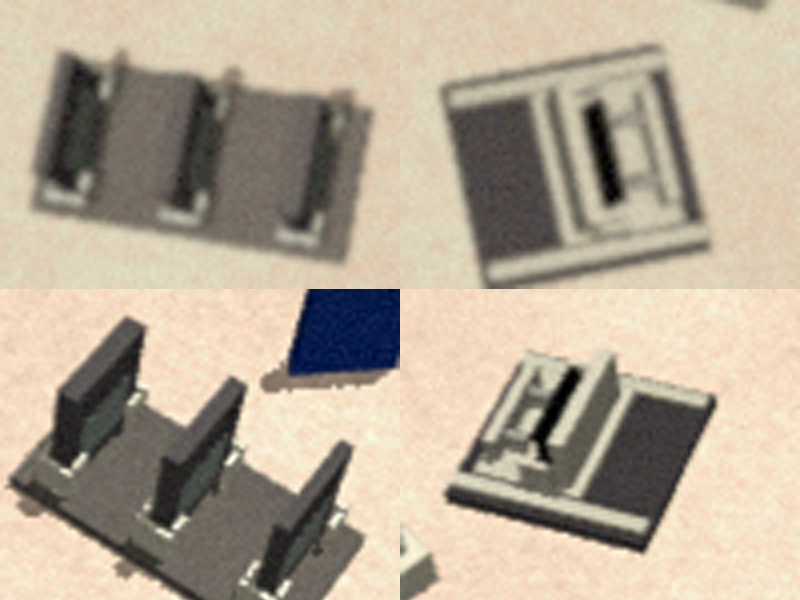

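```bash
python3 - <<'E'
from h import *
t=cam("top");s=cam("scene")
T=lambda x,y,ox,oy:(ox+x/4.4444,oy+y/4.4444)
S=lambda x,y,ox:(ox+x/4,130+(y-289)/4)
print("holder top")
H=[onz(t,*T(x-400,y,355,175),.010)[:2] for x,y in[(443,88),(660,46),(710,245),(487,285)]]
for a in H:print(a.round(4))
H=np.array(H);print("c",H.mean(0).round(4))
print("edges",[(np.linalg.norm(e).round(4),np.degrees(np.arctan2(e[1],e[0])).round(1)) for e in np.roll(H,-1,0)-H])
print("holder scene", [onz(s,205+(x-400)/4,130+(y-289)/4,z)[:2].round(4).tolist() for x,y,z in[(447,490,.01),(645,540,.01),(715,397,.01)]])
print("rack top",[onz(t,*T(x,y,210,185),.012)[:2].round(4).tolist() for x,y in[(345,262),(32,210),(372,108)]])
print("rack scene",[onz(s,340+x/4,165+(y-289)/4,.012)[:2].round(4).tolist() for x,y in[(12,480),(365,532)]])
for q in [[(130,318),(145,325),(75,395),(57,385)],[(233,377),(246,382),(178,465),(163,458)],[(343,442),(353,447),(285,543),(273,537)]]:
    P=np.array([onz(s,340+x/4,165+(y-289)/4,.112)[:2] for x,y in q]);m=P.mean(0)
    e=(P[0]+P[1]-P[2]-P[3])/2
    print("cas",m.round(4),np.linalg.norm(e).round(4),np.degrees(np.arctan2(e[1],e[0])).round(1))
    print(P.round(4).tolist())
# proj check of face in top
# fence top edge candidates scene
E
```

```text
holder top
[ 0.5899 -0.1066]
[ 0.6269 -0.2594]
[ 0.4865 -0.2932]
[ 0.4523 -0.1396]
c [ 0.5389 -0.1997]
edges [(np.float64(0.1572), np.float64(-76.4)), (np.float64(0.1444), np.float64(-166.4)), (np.float64(0.1574), np.float64(102.5)), (np.float64(0.1414), np.float64(13.5))]
holder scene [[0.6278, -0.2585], [0.5908, -0.1065], [0.4521, -0.1385]]
rack top [[0.4262, 0.1245], [0.4527, 0.3417], [0.534, 0.1121]]
rack scene [[0.54, 0.1165], [0.4553, 0.3426]]
cas [0.4846 0.1485] 0.0757 169.0
[[0.4474, 0.15], [0.4476, 0.1612], [0.5224, 0.1481], [0.5212, 0.1344]]
cas [0.4974 0.2286] 0.0813 172.6
[[0.4574, 0.2294], [0.4568, 0.2383], [0.5378, 0.2285], [0.5378, 0.2181]]
cas [0.5126 0.3094] 0.0875 174.0
[[0.4689, 0.3105], [0.4693, 0.3174], [0.5563, 0.3088], [0.556, 0.3008]]
```

The crop shows the cassettes' top faces, the rack's corners and the holder's corners. The measured sizes agree with those given: rack 219x108 mm, holder 157x143 mm. Rack centre is about (.4935,.227) with yaw -7°, and the holder is about (.5395,-.199) with yaw 13.5°.

```bash
cat > go.py <<'E'
import sys; from h import *
def go(x,y,z,yaw):
    o=bot.get_obs(); A=R.from_euler("xyz",o["tcp_rot"],degrees=True); B=R.from_euler("xyz",[180,0,yaw],degrees=True)
    print("shift",(A.inv().apply(np.array([x,y,z])-o["ee_pos"])*1000).round(1),"rot",(A.inv()*B).as_rotvec(degrees=True).round(2),"t",o["time"])
if len(sys.argv)>4: go(*map(float,sys.argv[1:5]))
E
python3 go.py .484 .148 .19 -7
```

```text
shift [ 505.8 -566.5   58.3] rot [-4.000e-02  1.000e-02  2.211e+01] t 0.2
```

Call:
carry_out(
  moves="506 -566 0 0 0 22 85;506 -566 0 0 0 22 85;506 -566 0 0 0 22 85;506 -566 0 0 0 22 85;506 -566 0 0 0 22 85;506 -566 0 0 0 22 85;506 -566 0 0 0 22 85;506 -566 0 0 0 22 85;506 -566 0 0 0 22 85;506 -566 0 0 0 22 85;506 -566 0 0 0 22 85;506 -566 0 0 0 22 85;506 -566 0 0 0 22 85;506 -566 0 0 0 22 85;506 -566 0 0 0 22 85;506 -566 20 0 0 22 85;506 -566 58 0 0 22 85;506 -566 58 0 0 22 85",
  force=20,
)

```text
time: 2.0
ee_pos: [0.4653, -0.0182, 0.2149]
tcp_rot: [-178.0, 0.1, -3.4]
wrist_force: [-0.3, -0.2, -0.6]
opening: 0.0851
grasp_force: 0.0
```

```bash
python3 go.py .484 .148 .087 -7
```

```text
shift [   9.3 -162.4  133.8] rot [-2.03  0.19  3.64] t 2.0
```

Call:
carry_out(
  moves="9 -150 0 0 0 3.6 85;9 -150 0 0 0 3.6 85;9 -150 0 0 0 3.6 85;9 -150 0 0 0 3.6 85;9 -150 0 0 0 3.6 85;9 -150 0 0 0 3.6 85",
)

```text
time: 2.6
ee_pos: [0.4745, -0.0071, 0.2218]
tcp_rot: [-175.9, 0.2, -3.1]
wrist_force: [0.3, 0.1, 0.9]
opening: 0.0847
grasp_force: 0.0
```

```bash
python3 go.py .484 .148 .087 -7
```

```text
shift [   1.6 -145.2  145.7] rot [-4.13  0.38  3.85] t 2.6
```

```bash
python3 -c "
from h import *
o=bot.get_obs();print(o['q'].round(1),o['qd'].round(1),o['ee_pos'].round(3))"
```

```text
[ -3.2  -5.6  -3.5  92.4   4.1 179.9] [ 0.   0.6  0.7  0.2  0.  -0.1] [ 0.474 -0.007  0.222]
```

Joint 6 is at its limit at this yaw, so I'll use the half-turn grasp (rack yaw 173, holder yaw -166.5).

Call:
carry_out(
  moves="2 -145 20 0 0 -160 85;2 -145 20 0 0 -160 85;2 -145 20 0 0 -160 85;2 -145 20 0 0 -160 85;2 -145 20 0 0 -160 85;2 -145 20 0 0 -160 85;2 -145 20 0 0 -160 85;2 -145 20 0 0 -160 85;2 -145 20 0 0 -160 85;2 -145 20 0 0 -160 85;2 -145 20 0 0 -160 85;2 -145 20 0 0 -160 85;2 -145 20 0 0 -160 85;2 -145 20 0 0 -160 85;2 -145 20 0 0 -160 85;2 -145 20 0 0 -160 85;2 -145 20 0 0 -160 85;2 -145 20 0 0 -160 85;2 -145 20 0 0 -160 85;2 -145 20 0 0 -160 85",
)

```text
time: 4.6
ee_pos: [0.4844, 0.1386, 0.2123]
tcp_rot: [176.2, -1.6, 157.0]
wrist_force: [-0.4, 0.4, -0.6]
opening: 0.0852
grasp_force: 0.0
```

```bash
python3 go.py .484 .148 .087 173
```

```text
shift [4.000e-01 1.000e-01 1.256e+02] rot [  4.02  -1.1  -16.07] t 4.6
```

Call:
carry_out(
  moves="0 0 30 4 -1.1 -16 85;0 0 30 4 -1.1 -16 85;0 0 30 4 -1.1 -16 85;0 0 70 4 -1.1 -16 85;0 0 100 4 -1.1 -16 85;0 0 126 4 -1.1 -16 85;0 0 126 4 -1.1 -16 85;0 0 126 4 -1.1 -16 85",
)

```text
time: 5.4
ee_pos: [0.4846, 0.1477, 0.0876]
tcp_rot: [179.9, 0.0, 172.7]
wrist_force: [-0.0, 0.7, 0.2]
opening: 0.0849
grasp_force: 0.0
```

Call:
carry_out(
  moves="0 0 0 0 0 0 30;0 0 0 0 0 0 25;0 0 0 0 0 0 15;0 0 0 0 0 0 5;0 0 0 0 0 0 5;0 0 0 0 0 0 5;0 0 0 0 0 0 5;0 0 0 0 0 0 5;0 0 0 0 0 0 5",
  force=20,
)

```text
time: 6.3
ee_pos: [0.4845, 0.1479, 0.0868]
tcp_rot: [180.0, 0.0, 172.9]
wrist_force: [-0.4, 1.5, 3.8]
opening: 0.0157
grasp_force: 25.8
```

```bash
python3 - <<'E'
from h import *
o=bot.get_obs();print({k:o[k] for k in("time","ee_pos","tcp_rot","wrist_force","opening","grasp_force")})
c=cam("scene");cv2.imwrite("pics/s1.png",cv2.resize(c["img"][120:270,300:500,::-1],(800,600)))
E
```

```text
{'time': 6.3, 'ee_pos': array([0.48453337, 0.14790497, 0.08684425]), 'tcp_rot': array([1.79952036e+02, 1.36319064e-02, 1.72852102e+02]), 'wrist_force': array([-0.36813772,  1.50990899,  3.78771109]), 'opening': 0.015725450874626585, 'grasp_force': 25.786108374595642}
```

View pics/s1.png

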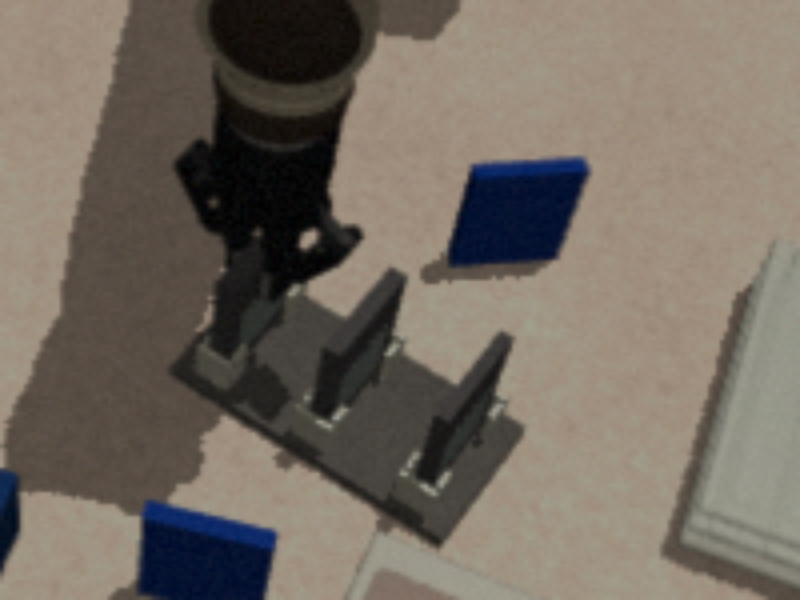

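The gripper is around the first cassette (around pixel 240,290), and its opening of 15.7 mm means this is the 16 mm one. Next, the middle slot.

Call:
carry_out(
  moves="0 0 0 0 0 0 60;0 0 0 0 0 0 60;0 0 0 0 0 0 60;0 0 0 0 0 0 60;0 0 -45 0 0 0 75;0 0 -75 0 0 0 75;0 45 -75 0 0 0 75;0 80 -75 0 0 0 75;0 80 -75 0 0 0 75;0 80 -30 0 0 0 75;0 80 0 0 0 0 75;0 80 0 0 0 0 50;0 80 0 0 0 0 30;0 80 0 0 0 0 15;0 80 0 0 0 0 5;0 80 0 0 0 0 5;0 80 0 0 0 0 5;0 80 0 0 0 0 5;0 80 0 0 0 0 5;0 80 0 0 0 0 5",
)

```text
time: 8.35
ee_pos: [0.4952, 0.2275, 0.0885]
tcp_rot: [179.9, 0.1, 172.9]
wrist_force: [0.2, 0.7, 7.1]
opening: 0.0126
grasp_force: 26.1
```

```bash
python3 - <<'E'
from h import *
o=bot.get_obs();print({k:o[k] for k in("time","ee_pos","tcp_rot","wrist_force","opening","grasp_force")})
c=cam("scene");cv2.imwrite("pics/s2.png",cv2.resize(c["img"][120:270,300:500,::-1],(800,600)))
E
```

```text
{'time': 8.35, 'ee_pos': array([0.495235  , 0.22754835, 0.0884839 ]), 'tcp_rot': array([1.79878494e+02, 1.38519010e-01, 1.72850790e+02]), 'wrist_force': array([0.16061921, 0.71016794, 7.06000147]), 'opening': 0.012626180673337305, 'grasp_force': 26.13825559616089}
```

12.6 mm means 13 mm. I'll feel the third one too, as asked.

Call:
carry_out(
  moves="0 0 0 0 0 0 60;0 0 0 0 0 0 60;0 0 0 0 0 0 60;0 0 0 0 0 0 60;0 0 -45 0 0 0 75;0 0 -75 0 0 0 75;0 45 -75 0 0 0 75;0 80 -75 0 0 0 75;0 80 -75 0 0 0 75;0 80 -30 0 0 0 75;0 80 0 0 0 0 75;0 80 0 0 0 0 50;0 80 0 0 0 0 30;0 80 0 0 0 0 15;0 80 0 0 0 0 5;0 80 0 0 0 0 5;0 80 0 0 0 0 5;0 80 0 0 0 0 5;0 80 0 0 0 0 5;0 80 0 0 0 0 5",
)

```text
time: 10.4
ee_pos: [0.5051, 0.3071, 0.0885]
tcp_rot: [179.9, 0.1, 172.9]
wrist_force: [1.0, 1.5, 6.3]
opening: 0.0098
grasp_force: 25.5
```

10 mm, so the middle slot holds the 13 mm cassette. Going back for it.

Call:
carry_out(
  moves="0 0 0 0 0 0 60;0 0 0 0 0 0 60;0 0 0 0 0 0 60;0 0 0 0 0 0 60;0 0 -45 0 0 0 75;0 0 -75 0 0 0 75;0 -45 -75 0 0 0 75;0 -80 -75 0 0 0 75;0 -80 -75 0 0 0 75;0 -80 -30 0 0 0 75;0 -80 0 0 0 0 75;0 -80 2 0 0 0 50;0 -80 2 0 0 0 30;0 -80 2 0 0 0 15;0 -80 2 0 0 0 5;0 -80 2 0 0 0 5;0 -80 2 0 0 0 5;0 -80 2 0 0 0 5;0 -80 2 0 0 0 5;0 -80 2 0 0 0 5",
  force=50,
)

```text
time: 12.4
ee_pos: [0.4952, 0.2277, 0.0865]
tcp_rot: [179.9, 0.1, 172.9]
wrist_force: [-0.8, 0.6, 5.8]
opening: 0.0124
grasp_force: 49.8
```

Call:
carry_out(
  moves="0 0 -20 0 0 0 5;0 0 -40 0 0 0 5;0 0 -70 0 0 0 5;0 0 -100 0 0 0 5;0 0 -130 0 0 0 5;0 0 -130 0 0 0 5;0 0 -130 0 0 0 5",
)

```text
time: 13.1
ee_pos: [0.4946, 0.2273, 0.2151]
tcp_rot: [179.9, 0.0, 172.9]
wrist_force: [-0.4, 0.0, -1.9]
opening: 0.0125
grasp_force: 49.0
```

```bash
python3 go.py .542 -.189 .205 -166.5; python3 - <<'E'
from h import *
o=bot.get_obs();print({k:o[k] for k in("time","ee_pos","tcp_rot","wrist_force","opening","grasp_force")})
E
```

```text
shift [ -98.8 -407.1    9.7] rot [  0.06   0.06 -20.65] t 13.1
{'time': 13.1, 'ee_pos': array([0.49462267, 0.22726151, 0.21512321]), 'tcp_rot': array([1.79931586e+02, 4.82393314e-02, 1.72851913e+02]), 'wrist_force': array([-0.41204136,  0.00845097, -1.88422501]), 'opening': 0.012544906350038217, 'grasp_force': 49.04957056045532}
```

Gripped the 13 mm cassette and lifted it. Carrying it to a waypoint short of the holder while I look for the fence.

Call:
carry_out(
  moves="-50 -200 10 0 0 -20.6 5;-50 -200 10 0 0 -20.6 5;-50 -200 10 0 0 -20.6 5;-50 -200 10 0 0 -20.6 5;-50 -200 10 0 0 -20.6 5;-50 -200 10 0 0 -20.6 5;-50 -200 10 0 0 -20.6 5;-50 -200 10 0 0 -20.6 5",
)

```text
time: 13.9
ee_pos: [0.5189, 0.0236, 0.2041]
tcp_rot: [179.9, -0.0, -166.5]
wrist_force: [0.6, -0.2, -0.8]
opening: 0.0126
grasp_force: 49.5
```

```bash
python3 - <<'E'
from h import *
o=bot.get_obs();print(o["ee_pos"],o["tcp_rot"],o["time"],o["wrist_force"])
t=cv2.imread("pics/top0.png");s=cv2.imread("pics/scene0.png")
f=lambda i,x,y:cv2.convertScaleAbs(cv2.resize(i[y:y+60,x:x+66],(792,600)[:1]*0 or (400,364),interpolation=cv2.INTER_CUBIC),alpha=1.8)
m=np.hstack([f(t,362,182),f(s,218,138)])
cv2.imwrite("pics/c2.png",m)
c=cam("scene");cv2.imwrite("pics/s3.png",c["img"][:,:,::-1])
c=cam("top");cv2.imwrite("pics/t3.png",c["img"][:,:,::-1])
E
```

```text
[0.51886958 0.0236249  0.2040773 ] [ 1.79943439e+02 -3.93918216e-02 -1.66476294e+02] 13.9 [ 0.59713617 -0.21951475 -0.78542996]
```

View pics/c2.png

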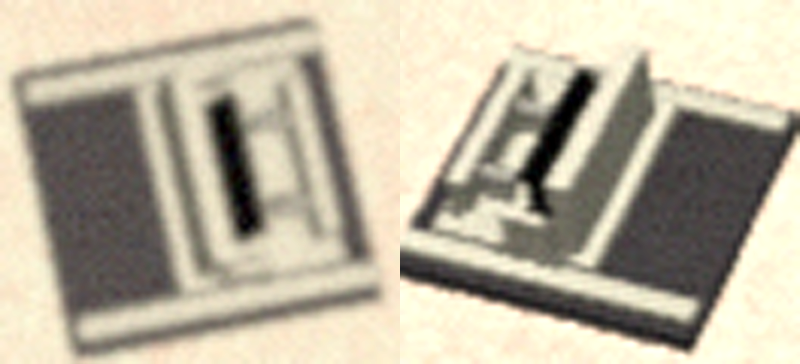

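View pics/s3.png

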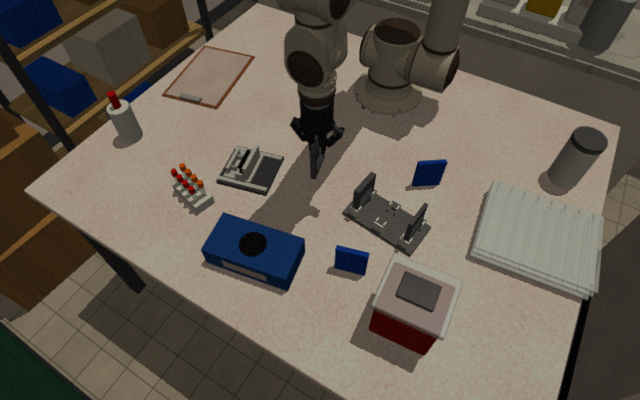

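The crop shows the fence's bright top strip right of the black jaw: scene crop near end about (550..578,187), far end about (640,50). In the top crop it lies between about x=175 and 205 at the upper end. The wide picture shows the cassette held at (317,155) and the other two still standing in the rack.

```bash
python3 - <<'E'
from h import *
s=cam("scene");t=cam("top")
C=np.array([.5395,-.199]);a=np.radians(13.5);M=np.array([[np.cos(a),np.sin(a)],[-np.sin(a),np.cos(a)]])
def hs(x,y,z): return (M@(onz(s,218+(x-400)/6.06,138+y/6.06,z)[:2]-C)*1000).round(1)
def ht(x,y,z): return (M@(onz(t,362+x/6.06,182+y/6.06,z)[:2]-C)*1000).round(1)
print("fence top scene",hs(550,183,.066),hs(578,190,.066),hs(640,48,.066))
print("jaw scene black top-left edge",hs(530,175,.054),hs(580,70,.054), "right",hs(552,175,.066),hs(598,75,.066))
print("fence top strip top view",[ht(*p,.066) for p in[(172,85),(205,85),(210,265),(225,265)]])
print("fence base strip outer",ht(140,100,.018),ht(180,290,.018))
print("jaw top view",ht(210,105,.054),ht(232,98,.054),ht(240,238,.054),ht(262,232,.054))
# measure held cassette in new images
s3=cv2.imread("pics/s3.png");
o=bot.get_obs();p=o["ee_pos"];Rm=R.from_euler("xyz",o["tcp_rot"],degrees=True)
for dx in(-.04,.04):
  for z in (.025,-.075): 
    P=p+Rm.apply([dx,0,0]);P[2]=p[2]+z;print("expected",dx,z,proj(s,P).round(1),proj(t,P).round(1))
k=cv2.resize(s3[120:195,270:370],(800,600),interpolation=cv2.INTER_CUBIC);cv2.imwrite("pics/c3.png",cv2.convertScaleAbs(k,alpha=1.8))
E
```

```text
fence top scene [47.4  3.4] [47.4 17.6] [-44.   11.3]
jaw scene black top-left edge [ 37.  -13.4] [-31.8 -17. ] right [42.6  2.3] [-21.7  -1.5]
fence top strip top view [array([40.8, 12.5]), array([37.7, -3.4]), array([-49.7,  14.7]), array([-51.1,   7.6])]
fence base strip outer [45.3 19.7] [-54.   21.9]
jaw top view [29.5 -6.4] [ 30.9 -17.9] [-38.2  -5.5] [-37.4 -16.8]
expected -0.04 0.025 [312.4 152.7] [319.3 185.5]
expected -0.04 -0.075 [313.1 178.6] [319.5 194.3]
expected 0.04 0.025 [322.2 129.6] [325.4 215.7]
expected 0.04 -0.075 [322.2 156.2] [325.  221.9]
```

View pics/c3.png

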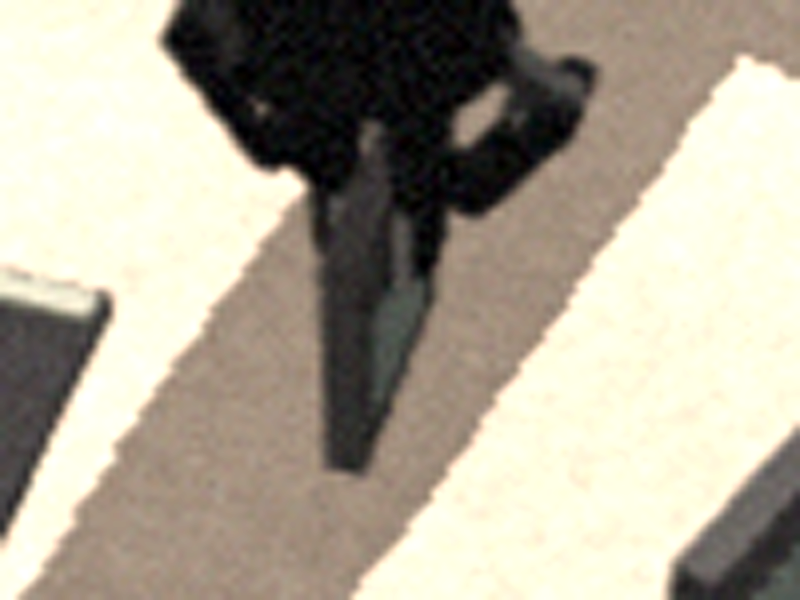

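The held cassette's bottom near corner is seen at (313.1,178.5), against an expected (313.1,178.6), so it is centred in the grip. The fence face is at about holder y=+4 ±3 mm. I'll come down to just above the jaw, 7 mm clear of the fence, then feel for it.

```bash
python3 go.py .5417 -.2082 .134 -166.5
```

```text
shift [  32.2 -230.6   70.3] rot [ 0.03 -0.    0.04] t 14.1
```

Call:
carry_out(
  moves="32 -231 0 0 0 0 5;32 -231 0 0 0 0 5;32 -231 0 0 0 0 5;32 -231 0 0 0 0 5;32 -231 0 0 0 0 5;32 -231 0 0 0 0 5;32 -231 0 0 0 0 5;32 -231 0 0 0 0 5;32 -231 25 0 0 0 5;32 -231 45 0 0 0 5;32 -231 55 0 0 0 5;32 -231 60 0 0 0 5;32 -231 62 0 0 0 5;32 -231 62 0 0 0 5",
)

```text
time: 15.5
ee_pos: [0.542, -0.2095, 0.143]
tcp_rot: [180.0, 0.0, -166.5]
wrist_force: [0.4, -0.1, -1.9]
opening: 0.0125
grasp_force: 49.9
```

```bash
python3 go.py .5417 -.2082 .134 -166.5; python3 -c "
from h import *
for n,(x,y) in dict(scene=(200,110),top=(350,150)).items():
    c=cam(n);cv2.imwrite('pics/%s4.png'%n,cv2.convertScaleAbs(cv2.resize(c['img'][y:y+90,x:x+100,::-1],(400,360)),alpha=1.8))
cv2.imwrite('pics/c4.png',np.hstack([cv2.imread('pics/scene4.png'),cv2.imread('pics/top4.png')]))"
```

```text
shift [-0.   1.3  9. ] rot [ 0.    0.04 -0.03] t 15.5
```

View pics/c4.png

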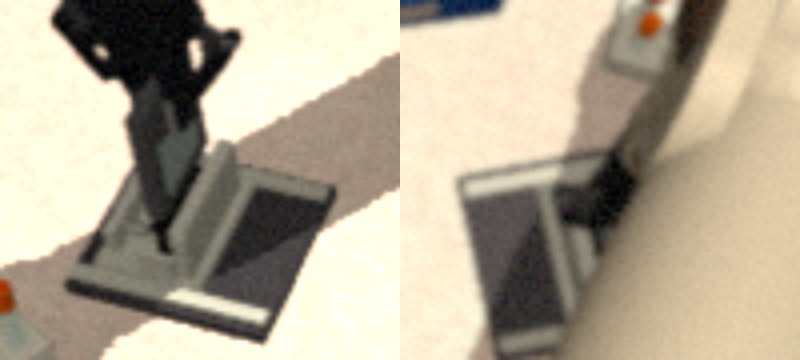

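The scene view (left) shows the cassette over the black jaw at (160,215), with a clear gap to the fence at (190,215). Lowering 9 mm.

Call:
carry_out(
  moves="0 0 4 0 0 0 5;0 0 7 0 0 0 5;0 0 9 0 0 0 5;0 0 9 0 0 0 5",
)

```text
time: 16.0
ee_pos: [0.5415, -0.2096, 0.1329]
tcp_rot: [179.9, -0.0, -166.6]
wrist_force: [-0.5, -0.3, -1.8]
opening: 0.0118
grasp_force: 49.9
```

Call:
carry_out(
  moves="0 1 0 0 0 0 5;0 2 0 0 0 0 5;0 3 0 0 0 0 5;0 3 0 0 0 0 5",
)

```text
time: 16.4
ee_pos: [0.541, -0.2066, 0.1335]
tcp_rot: [180.0, 0.0, -166.5]
wrist_force: [0.4, -0.4, -2.0]
opening: 0.0125
grasp_force: 49.9
```

Call:
carry_out(
  moves="0 0.5 0 0 0 0 5;0 1 0 0 0 0 5;0 1.5 0 0 0 0 5;0 1.5 0 0 0 0 5",
)

```text
time: 16.8
ee_pos: [0.5406, -0.2052, 0.1333]
tcp_rot: [180.0, -0.0, -166.5]
wrist_force: [0.2, -1.2, -1.5]
opening: 0.0123
grasp_force: 49.9
```

Call:
carry_out(
  moves="0 0.5 0 0 0 0 5;0 1 0 0 0 0 5;0 1.5 0 0 0 0 5;0 1.5 0 0 0 0 5",
)

```text
time: 17.2
ee_pos: [0.5405, -0.2045, 0.1334]
tcp_rot: [-179.9, -0.0, -166.6]
wrist_force: [1.4, -5.2, -3.4]
opening: 0.0121
grasp_force: 49.7
```

Contact with the fence: about 5 N, with the TCP near y -0.2048. I'll ease off about 0.8 mm and start down.

Call:
carry_out(
  moves="0 -0.8 0 0 0 0 5;0 -0.8 3 0 0 0 5;0 -0.8 6 0 0 0 5;0 -0.8 9 0 0 0 5;0 -0.8 9 0 0 0 5",
)

```text
time: 17.7
ee_pos: [0.5405, -0.2048, 0.1239]
tcp_rot: [180.0, -0.0, -166.6]
wrist_force: [2.6, -4.3, -4.1]
opening: 0.0126
grasp_force: 49.4
```

Call:
carry_out(
  moves="0 0 2 0 0 0 5;0 0 4 0 0 0 5;0 0 6 0 0 0 5;0 0 6 0 0 0 5",
)

```text
time: 18.1
ee_pos: [0.5406, -0.2048, 0.1185]
tcp_rot: [-180.0, 0.0, -166.6]
wrist_force: [1.8, -5.2, 1.1]
opening: 0.0125
grasp_force: 50.3
```

Call:
carry_out(
  moves="0 0 1 0 0 0 5;0 0 2 0 0 0 5;0 0 3 0 0 0 5;0 0 3 0 0 0 5",
)

```text
time: 18.5
ee_pos: [0.5408, -0.2048, 0.1159]
tcp_rot: [-180.0, 0.1, -166.6]
wrist_force: [1.0, -5.0, 5.4]
opening: 0.0122
grasp_force: 51.0
```

Call:
carry_out(
  moves="0 -0.5 1 0 0 0 5;0 -0.5 2 0 0 0 5;0 -0.5 3 0 0 0 5;0 -0.5 4 0 0 0 5;0 -0.5 4 0 0 0 5",
)

```text
time: 19.0
ee_pos: [0.5408, -0.2049, 0.1117]
tcp_rot: [180.0, 0.1, -166.5]
wrist_force: [1.6, -2.4, 5.4]
opening: 0.0124
grasp_force: 50.8
```

Call:
carry_out(
  moves="0 0 1 0 0 0 5;0 0 2 0 0 0 5;0 0 3 0 0 0 5;0 0 4 0 0 0 5;0 0 4 0 0 0 5",
)

```text
time: 19.5
ee_pos: [0.5404, -0.205, 0.107]
tcp_rot: [180.0, -0.0, -166.5]
wrist_force: [1.3, -2.6, 2.1]
opening: 0.0126
grasp_force: 50.5
```

Call:
carry_out(
  moves="0 0 1 0 0 0 5;0 0 2 0 0 0 5;0 0 3 0 0 0 5;0 0 4 0 0 0 5;0 0 4 0 0 0 5",
)

```text
time: 20.0
ee_pos: [0.5404, -0.205, 0.1031]
tcp_rot: [180.0, -0.0, -166.6]
wrist_force: [0.3, -3.4, 2.3]
opening: 0.0121
grasp_force: 50.6
```

Call:
carry_out(
  moves="0 0 2 0 0 0 5;0 0 4 0 0 0 5;0 0 6 0 0 0 5;0 0 7 0 0 0 5;0 0 7 0 0 0 5",
)

```text
time: 20.5
ee_pos: [0.5405, -0.205, 0.096]
tcp_rot: [180.0, -0.0, -166.5]
wrist_force: [1.3, -2.2, 0.4]
opening: 0.0124
grasp_force: 50.4
```

Call:
carry_out(
  moves="0 0 1 0 0 0 5;0 0 2 0 0 0 5;0 0 2 0 0 0 5",
)

```text
time: 20.8
ee_pos: [0.5405, -0.205, 0.0942]
tcp_rot: [180.0, -0.0, -166.5]
wrist_force: [1.2, -1.3, 2.1]
opening: 0.0127
grasp_force: 50.6
```

Call:
carry_out(
  moves="0 0 0.5 0 0 0 5;0 0 1 0 0 0 5;0 0 1 0 0 0 5",
)

```text
time: 21.1
ee_pos: [0.5405, -0.205, 0.0933]
tcp_rot: [180.0, -0.0, -166.5]
wrist_force: [0.5, -1.5, 2.9]
opening: 0.0124
grasp_force: 50.6
```

Call:
carry_out(
  moves="0 0 0.5 0 0 0 5;0 0 1 0 0 0 5;0 0 1 0 0 0 5",
)

```text
time: 21.4
ee_pos: [0.5405, -0.205, 0.0925]
tcp_rot: [180.0, -0.0, -166.5]
wrist_force: [-1.5, 0.3, 5.4]
opening: 0.0128
grasp_force: 50.8
```

Call:
carry_out(
  moves="0 0 0.5 0 0 0 5;0 0 0.8 0 0 0 5;0 0 0.8 0 0 0 5",
)

```text
time: 21.7
ee_pos: [0.5405, -0.205, 0.0925]
tcp_rot: [180.0, 0.0, -166.5]
wrist_force: [-2.9, 0.3, 10.4]
opening: 0.0126
grasp_force: 51.7
```

It stopped at TCP z 0.0925, exactly the predicted floor height, with force rising. Easing off, releasing and retreating.

Call:
carry_out(
  moves="0 0 -0.8 0 0 0 5;0 0 -0.8 0 0 0 14;0 0 -0.8 0 0 0 20;0 0 -0.8 0 0 0 40;0 0 -0.8 0 0 0 50;0 0 -0.8 0 0 0 50;0 0 -0.8 0 0 0 50;0 0 -20 0 0 0 50;0 0 -50 0 0 0 50;0 0 -90 0 0 0 50;0 0 -120 0 0 0 50;0 0 -120 0 0 0 50",
  force=20,
)

```text
time: 22.9
ee_pos: [0.5419, -0.2056, 0.2165]
tcp_rot: [-179.8, 0.3, -166.5]
wrist_force: [-0.3, -0.2, 0.6]
opening: 0.05
grasp_force: 0.0
```

Call:
carry_out(
  moves="0 180 -120 0 0 0 50;0 180 -120 0 0 0 50;0 180 -120 0 0 0 50;0 180 -120 0 0 0 50;0 180 -120 0 0 0 50;0 180 -120 0 0 0 50;0 180 -120 0 0 0 50",
)

```text
time: 23.6
ee_pos: [0.499, -0.0304, 0.3305]
tcp_rot: [180.0, -0.1, -166.5]
wrist_force: [0.2, -0.8, -0.2]
opening: 0.0498
grasp_force: 0.0
```

```bash
python3 -c "
from h import *
c=cam('scene');cv2.imwrite('pics/s5.png',cv2.convertScaleAbs(cv2.resize(c['img'][100:250,200:440,::-1],(800,500)),alpha=1.6))
print(bot.get_obs()['ee_pos'],bot.get_obs()['time'])"
```

```text
[ 0.49888468 -0.03083602  0.33011565] 23.65
```

View pics/s5.png

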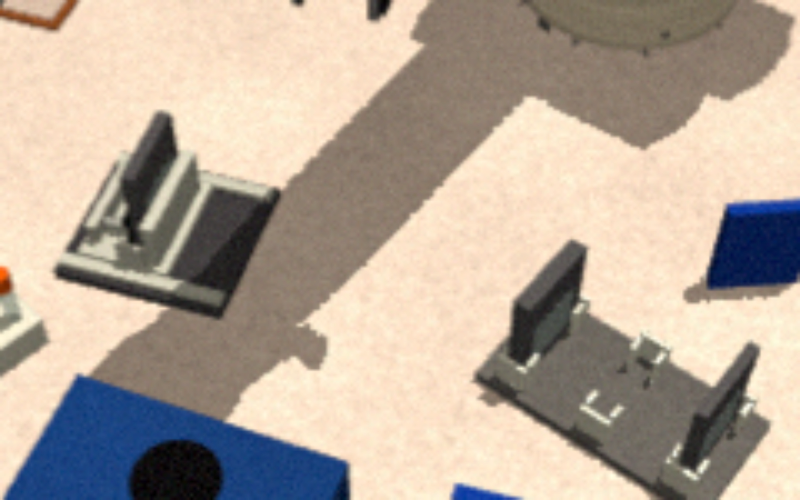

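The cassette stands upright in the holder against the fence at (150,180). The other two still stand in the rack at (548,305) and (725,405), and the gripper is clear.

```bash
python3 -c "
from workcell import bot
print(bot.job_done())"
```

```text
the job is handed in; nothing more can be done
None
```

I felt all three cassettes (16, 13 and 10 mm), stood the 13 mm one fully home in the holder against the fence and let go, left the other two in the rack, and handed the job in at about 24 s; no verdict was shown.

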